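# Take the scanner from its cradle and hold it over the price label

### The job

Ring up the flat box of chocolates: draw the cordless hand scanner up out of its cradle, turn it nose-down over that box and finish holding it there, still in the gripper and steady, with its window looking steeply down at the middle of the bar-code label from about ten centimetres. Do not set the scanner down or rest it on anything, and leave the box and the other things on the counter where they are.

Things in the scene. Friction and masses are not known exactly. Their poses are not given: they have to be found in the camera images.
- scanner: cordless pistol-shaped hand scanner, dark grey, about 0.19 kg, standing handle-down in the cradle. Origin: centre of the handle's underside; own z runs up the handle, own -x is the way the window looks (level in the cradle). Handle 34 mm (x) by 28 mm (y), z = 0 to 105 mm; head across its top. Centre of mass near x = -10, z = 100 mm. The scanner is always on: nothing to press
- window (a point): centre of the scanner's window: x = -66, y = 0, z = 125 mm in the scanner's frame, axes as the scanner's; it looks along its own -x. It is the front face of the flared nose, 60 mm wide (y), 46 mm high, x = -65 to -45 mm
- foot (a point): centre of the underside of the scanner's handle (the scanner's origin)
- head (a point): middle of the scanner's head above the handle: x = 0, y = 0, z = 125 mm in the scanner's frame. The head is 46 mm wide (y) with flat parallel sides, z = 105 to 145 mm, x = -45 to +35 mm; it can be gripped across that width from above, fingers down both sides
- cradle: the scanner's cradle, mid grey, screwed down. Origin: underside below the cup, z up; at zero yaw the scanner in it looks to world -x. Base 120 by 92 mm, 12 mm thick; on it an upright open-topped cup, outside 48 mm (x) by 42 mm (y), inside 38 by 32 mm, floor at z = 20 mm, rim at 80 mm. The handle stands in it loosely, 60 mm deep, and is drawn straight up; nothing latches it
- cup_rim (a point): centre of the mouth of the cradle's cup, at the height of its rim (80 mm above the counter)
- gift_box: the flat box of chocolates: closed dark brown card box with a gold foot, 140 mm (x) by 200 mm (y) by 34 mm high, 0.42 kg, loose on the counter. Origin: centre of the underside, z up
- label (a point): centre of the white bar-code label that lies flat on the lid of the flat box, towards one corner: in the box's frame x = -18, y = +40, z = 35 mm; the label is 50 mm (x) by 70 mm (y)
- ballotin: bystander: small upright dark brown box with a gold band, 56 by 76 mm, 84 mm high, a plain sticker on its side. Origin: centre of the underside
- tin: bystander: round bare-metal tin, 96 mm across, 52 mm high. Origin: centre of the underside
- card_terminal: bystander: grey card payment terminal lying flat, 150 by 78 mm, 38 mm high. Origin: centre of the underside

How it is judged:
By the outcome, as a careful person would: the job done as asked, in the order asked, and still so for the second after the job is handed in, while the arm keeps its last pose, push and grip.
It also fails if it takes over 35 s, if anything falls off the work surface, if the arm or the gripper's body presses on something with over 40 N, if the wrist force passes 120 N, or if a joint passes its speed limit or range.

### The arm

A 6-joint arm with a two-finger parallel gripper is mounted at the origin on the work surface. World frame = base frame: x ahead of the robot, y to its left, z up, the work surface at z = 0. Lengths are in m, angles in rad, forces in N, time in s.
With the tool pointing down it reaches from about 0.25 to 0.775 m from the base axis. Payload 4 kg.
Tool frame: the origin (TCP) lies midway between the tips of the shut fingers; the grasp point (between the pads) lies 19 mm behind it; z points along the fingers, y is the line along which they close (so a half turn about z gives the same grasp; the last joint's range is limited). The gripper opens to 94 mm and grips with 3 to 60 N. Pads are 16 mm wide; open, the fingers measure 119 mm over their backs; the gripper's body (75 mm by 177 mm) begins 78 mm behind the grasp point.
Start: joints at [-1.214, 0.087, 1.371, -0, 1.684, -0.103], TCP at [0.244, -0.493, 0.206] pointing down, gripper open.
Joint ranges: [-3.1, 3.1], [-0.76, 2.03], [0.27, 2.55], [-1.08, 4.22], [0.17, 2.65], [-2.57, 2.57]. Speed limits (rad/s): [2.79, 2.79, 3.14, 3.14, 3.14, 3.14].

### API

Orientations are given as a unit quaternion [w, x, y, z].
In Python, from plant import env, imaging gives the robot as it stands.
- The arm moves only by the tool arm_command, never from a script. Its arguments are lists of equal length, an entry for each row: "delta_pos": the shift along the tool's x, y, z scaled (see below), a list of three; "twist": the turn about the tool's z scaled (see below). In form: {"delta_pos": [[dx, dy, dz], ...], "twist": [twist, ...]}. A call has 1 to 20 rows; each row is the pose to reach, as a shift and turn from the pose commanded when the call began, along the tool's axes at that moment, turning the shorter way round; what a row does not reach only later rows make up. The controller multiplies each number of a shift by 0.1 m and each number of a turn by 180 degrees. A row lasts 1/12 s, in which the tool goes at most 41.7 mm and 7.16 degrees, less where a joint would pass 70% of its speed; a pose out of reach is approached as far as the arm can. A call with a number of a shift or a turn outside -1 to 1 is refused whole. A call with a gripper value outside its range is refused whole. "grip" is the opening, from -1 (shut) to 1 (fully open), set as the call begins (left out, the last holds). The fingers move at their own pace and stop on an object; "force" is the grip in N (left out, the last holds). Time passes only in rows, so rows that repeat a pose let the fingers close. It gives the time, the measured TCP pose, the force, the opening and the grip force at its end, in the units of the state.
- env.get_state(): the state, without advancing time (a new reading comes with each control period).
- imaging.grab_frame(name): name is "scene" or "top" or "wrist"; returns a dict with "pixels" (480x640x3 uint8, blue, green, red), "range_z" (480x640 float32, m along the optical axis (not along the pixel's ray), 0 where there is no reading), "mtx" (3x3 intrinsics, pixels), "world_from_camera" (4x4, takes a point from camera to world coordinates). Camera axes: x right, y up, looking along -z (the intrinsics and any distortion apply to the point x, -y, -z); pixel columns grow to the right and rows downward; lengths in m; the calibration is good to about 2 mm. A picture is of the moment at which its call begins.
- env.close_job(): hands the job in; it is judged then, once.
The state is a dict: "t": time; "joint_positions": joint angles; "joint_vel": joint speeds; "tau": joint torques, N m; "eef_pos": TCP position; "eef_rot": TCP orientation; "ft_force": force on the tool from outside, world axes, zero at the start; "ft_torque": the same for the moment, N m; "finger_gap": finger opening in m; "grasp_force": force on a finger pad.
Only numpy, scipy, OpenCV 4.12 (cv2) and the standard library are available. Lean on these libraries where they do the work, as an engineer would, in place of code of your own. Each camera call takes 0.05 s, during which the arm holds its last target. There are 200 camera calls.

## Working session

There is one attempt and no reset: what is moved stays moved. The work goes in short steps, Python scripts to look and compute and a tool call to move; the robot and the scene stay as the last step left them, time stands still between calls to the robot, and variables do not carry over. Pictures are saved under pics/ and viewed, at most 10 in all, crops included, and the job is handed in when it is done.

Besides the shell and the picture viewer there is one more tool, called after "Request:" by a JSON object that holds its "op" and its "data". arm_command: Moves the arm, as the interface text tells. Its arguments: {"type":"object","properties":{"delta_pos":{"type":"array"},"twist":{"type":"array"},"grip":{"type":"number"},"force":{"type":"number"}},"required":["delta_pos","twist"]}

```bash
mkdir -p pics
cat > h.py <<'E'
import numpy as np, cv2
from plant import env, imaging
def grab(n, save=None):
    f=imaging.grab_frame(n)
    if save: cv2.imwrite('pics/'+save, f['pixels'])
    return f
def cloud(f):
    z=f['range_z'].astype(float); K=f['mtx']; v,u=np.mgrid[:480,:640]
    c=np.stack([(u-K[0,2])/K[0,0]*z, -(v-K[1,2])/K[1,1]*z, -z],-1)
    T=f['world_from_camera']; p=c@T[:3,:3].T+T[:3,3]; p[z==0]=np.nan
    return p
E
python3 - <<'E'
from h import *
for n in('top','scene'):
    f=grab(n,n+'0.png'); np.savez('/tmp/%s0.npz'%n,**f); print({k:np.round(f[k],3) for k in('mtx','world_from_camera')}, [k for k in f])
s=env.get_state(); print(s['t'],s['eef_pos'],s['eef_rot'],s['finger_gap'])
a=cv2.imread('pics/top0.png')
E
```

```text
{'mtx': array([[487.572,   0.   , 320.12 ],
       [  0.   , 487.572, 237.128],
       [  0.   ,   0.   ,   1.   ]]), 'world_from_camera': array([[ 0.046,  0.978, -0.204,  0.336],
       [-0.999,  0.046, -0.006,  0.017],
       [ 0.004,  0.204,  0.979,  1.466],
       [ 0.   ,  0.   ,  0.   ,  1.   ]])} ['pixels', 'range_z', 'mtx', 'world_from_camera']
{'mtx': array([[446.214,   0.   , 321.316],
       [  0.   , 446.214, 250.486],
       [  0.   ,   0.   ,   1.   ]]), 'world_from_camera': array([[-0.477, -0.534,  0.698,  1.412],
       [ 0.879, -0.281,  0.386,  0.473],
       [-0.01 ,  0.798,  0.603,  0.83 ],
       [ 0.   ,  0.   ,  0.   ,  1.   ]])} ['pixels', 'range_z', 'mtx', 'world_from_camera']
0.1 [ 0.24389654 -0.49242677  0.20444266] [-9.63978512e-04  9.73688029e-01  2.27883029e-01 -1.29912806e-04] 0.09414020065671945
```

View pics/top0.png

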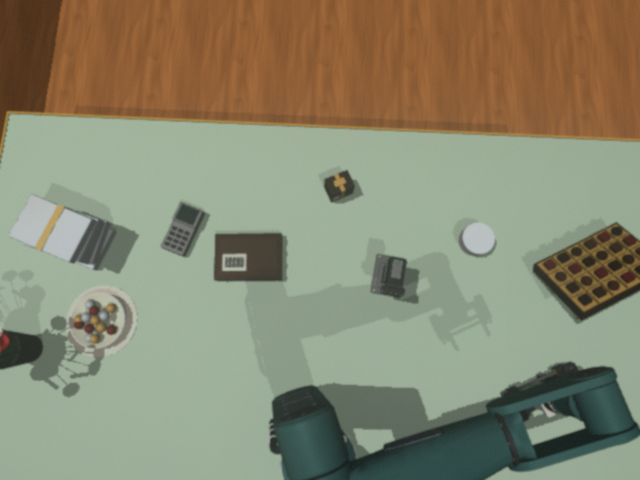

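View pics/scene0.png

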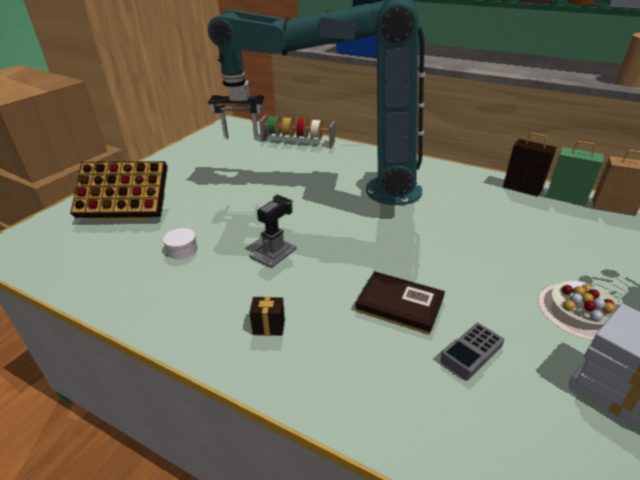

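Top view: the scanner head is around (393,275) with its flared nose at (393,291), towards the robot. The box is at (249,257) with its label at (234,262). In the scene view the scanner stands at (273,220). Next I'll measure these.

```bash
cat > /tmp/m.py <<'E'
from h import *
t={n:dict(np.load('/tmp/%s0.npz'%n)) for n in('top','scene')}
P={n:cloud(t[n]) for n in t}
def rect(q,msg):
    r=cv2.minAreaRect((q[:,:2]*1000).astype(np.float32)); print(msg,len(q),np.round(r[0],1),np.round(r[1],1),round(r[2],1),'z med',np.median(q[:,2]).round(4))
for n in P:
    p=P[n]
    g=p[np.isfinite(p[...,2])]
    m=lambda x0,x1,y0,y1,z0,z1:g[(g[:,0]>x0)&(g[:,0]<x1)&(g[:,1]>y0)&(g[:,1]<y1)&(g[:,2]>z0)&(g[:,2]<z1)]
    print(n,'table z',np.median(m(.3,.6,0,.05,-.02,.02)[:,2]))
    for z0,z1 in((.006,.018),(.13,.18),(.155,.175)):
        q=m(.2,.55,-.3,-.08,z0,z1)
        if len(q)>5: rect(q,'scanner %g-%g'%(z0,z1))
    q=m(.2,.6,.05,.36,.026,.045); rect(q,'box')
    # label white
    px=t[n]['pixels'].astype(int); w=np.isfinite(p[...,2])&(p[...,2]>.02)&(p[...,2]<.05)&(px.min(-1)>130)&(p[...,0]>.25)&(p[...,0]<.5)&(p[...,1]>.1)&(p[...,1]<.35)
    rect(p[w],'label')
    for nm,b in(('ballotin',(.5,.7,-.15,.05,.06,.1)),('tin',(.3,.6,-.5,-.3,.03,.07)),('term',(.3,.6,.25,.5,.02,.05))): rect(m(*b),nm)
s=cv2.imread('pics/top0.png')[235:315,345:435]; a=cv2.resize(s,(405,360),interpolation=2)
s=cv2.imread('pics/scene0.png')[180:280,230:320]; b=cv2.resize(s,(324,360),interpolation=2)
cv2.imwrite('pics/c1.png',np.hstack([a,b]))
E
python3 /tmp/m.py
```

```text
top table z 0.0007378065832837066
scanner 0.006-0.018 537 [ 375.2 -190.2] [218.1 349.1] 89.9 z med 0.0077
scanner 0.13-0.18 676 [ 506.4 -181.1] [61.4 91.6] 83.7 z med 0.1663
scanner 0.155-0.175 623 [ 506.4 -180.3] [61.6 90.9] 84.9 z med 0.1666
box 2346 [548.6 236.4] [109.1 200. ] 2.0 z med 0.0354
label 0 [0. 0.] [0. 0.] 0.0 z med nan
ballotin 0 [0. 0.] [0. 0.] 0.0 z med nan
tin 0 [0. 0.] [0. 0.] 0.0 z med nan
term 1329 [545.4 375. ] [109.  249.6] 0.0 z med 0.0346
scene table z -0.0001328979226732363
scanner 0.006-0.018 156 [ 512.6 -179.4] [93.9 80.2] 81.4 z med 0.0117
scanner 0.13-0.18 469 [ 506.6 -179.6] [64.3 89.9] 82.0 z med 0.1632
scanner 0.155-0.175 316 [ 506.6 -179.6] [64.3 89.9] 82.0 z med 0.1653
box 2011 [550.5 238.4] [108.6 200.3] 3.1 z med 0.0343
label 0 [0. 0.] [0. 0.] 0.0 z med nan
ballotin 0 [0. 0.] [0. 0.] 0.0 z med nan
tin 0 [0. 0.] [0. 0.] 0.0 z med nan
term 1235 [546.6 375. ] [249.9 106.7] 90.0 z med 0.034
  return _methods._mean(a, axis=axis, dtype=dtype,
  ret = ret.dtype.type(ret / rcount)
```

View pics/c1.png

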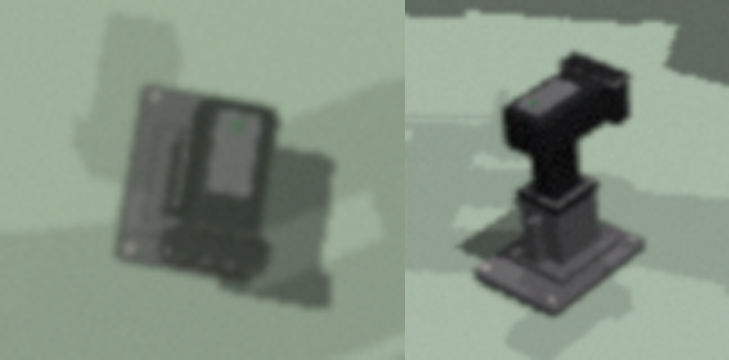

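Request:
{"op": "arm_command", "data": {"delta_pos": [[0.3,-0.1,-0.3],[0.6,-0.22,-0.6],[0.98,-0.37,-0.96],[0.98,-0.37,-0.96]], "twist": [0,0,0,0]}}

```text
t: 0.43
eef_pos: [0.3178, -0.4147, 0.3057]
eef_rot: [0.002, 0.973, 0.229, 0.002]
ft_force: [0.1, -0.0, 0.4]
finger_gap: 0.0938
grasp_force: 0.0
```

Request:
{"op": "arm_command", "data": {"delta_pos": [[0.35,-0.13,0],[0.7,-0.26,0],[0.98,-0.37,0],[0.98,-0.37,0]], "twist": [0,0,0,0]}}

```text
t: 0.77
eef_pos: [0.3895, -0.3361, 0.3008]
eef_rot: [-0.001, 0.973, 0.231, 0.001]
ft_force: [-0.4, 0.4, -0.5]
finger_gap: 0.0941
grasp_force: 0.0
```

Request:
{"op": "arm_command", "data": {"delta_pos": [[0.35,-0.13,0],[0.7,-0.26,0],[0.98,-0.37,0],[0.98,-0.37,0]], "twist": [0,0,0,0]}}

```text
t: 1.1
eef_pos: [0.4604, -0.26, 0.3001]
eef_rot: [-0.001, 0.973, 0.231, 0.0]
ft_force: [-0.6, -0.4, 0.0]
finger_gap: 0.0939
grasp_force: 0.0
```

Request:
{"op": "arm_command", "data": {"delta_pos": [[0.35,-0.13,0],[0.7,-0.26,0],[0.98,-0.37,0],[0.98,-0.37,0],[0.98,-0.37,0],[0.98,-0.37,0],[0.98,-0.37,0]], "twist": [0.03,0.07,0.11,0.15,0.187,0.187,0.187]}}

```text
t: 1.68
eef_pos: [0.5291, -0.1874, 0.3007]
eef_rot: [0.0, 0.998, -0.063, -0.001]
ft_force: [-0.5, -0.0, 1.2]
finger_gap: 0.0942
grasp_force: 0.0
```

Run:
```python
from h import *
s=env.get_state(); print(s['t'],s['eef_pos'],s['eef_rot'])
f=grab('wrist','w1.png'); np.savez('/tmp/wrist0.npz',**f); print(f['world_from_camera'].round(3),f['mtx'])
```

```text
1.6833 [ 0.52913679 -0.18742329  0.30065668] [ 1.32952802e-04  9.98024358e-01 -6.28233516e-02 -7.67833063e-04]
[[-0.125  0.966  0.227  0.592]
 [-0.992 -0.121 -0.029 -0.195]
 [-0.001 -0.229  0.973  0.481]
 [ 0.     0.     0.     1.   ]] [[423.29062294   0.         327.32353305]
 [  0.         423.29062294 236.98889609]
 [  0.           0.           1.        ]]
```

View pics/w1.png

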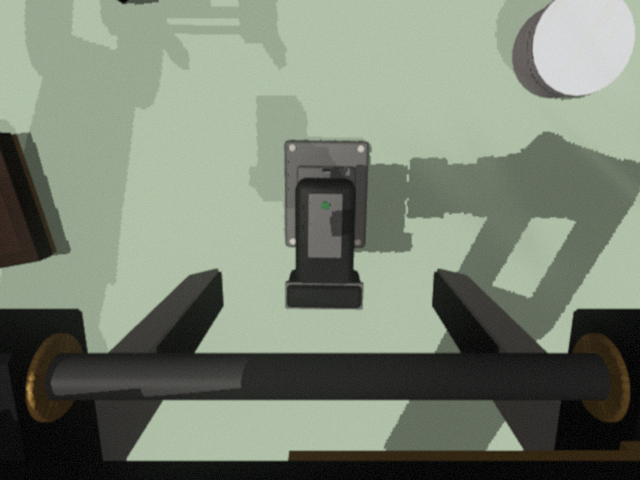

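The wrist view shows the head at (325,230), nose down-image at (324,293), nearly aligned with the tool. Next: measuring the head and box more exactly.

```bash
cat > /tmp/m2.py <<'E'
from h import *
for n in('wrist','top','scene'):
    f=dict(np.load('/tmp/%s0.npz'%n)); p=cloud(f); px=f['pixels'].astype(int)
    ok=np.isfinite(p[...,2]); z=p[...,2]
    roi=ok&(abs(p[...,0]-.51)<.09)&(abs(p[...,1]+.18)<.07)
    top=p[roi&(z>.145)&(z<.18)]
    print(n,'top z pct',np.percentile(top[:,2],[5,50,95]).round(4))
    # yaw: slice mid-lines along x of head part
    for psi in (-7.2,):
        q=top[:,:2]
        for it in range(5):
            a=np.radians(psi); ex=np.array([np.cos(a),np.sin(a)]); ey=np.array([-ex[1],ex[0]])
            u=q@ex; v=q@ey; u0=u.min(); bs=[]
            for k in np.arange(u0+.03,u.max()-.012,.004):
                s=v[(u>=k)&(u<k+.004)]
                if len(s)>3: bs.append((k+.002,s.min(),s.max()))
            bs=np.array(bs); sl=np.polyfit(bs[:,0],(bs[:,1]+bs[:,2])/2,1)[0]; psi+=np.degrees(np.arctan(sl))
        print(' yaw',round(psi,2),'u',u.min().round(4),u.max().round(4),'vmid',np.mean((bs[:,1]+bs[:,2])/2).round(4),'w',np.mean(bs[:,2]-bs[:,1]).round(4),
          'back-35 xy',((u.max()-.035)*ex+np.mean((bs[:,1]+bs[:,2])/2)*ey).round(4),'front+66',((u.min()+.066)*ex+np.mean((bs[:,1]+bs[:,2])/2)*ey).round(4))
    if n!='wrist':
        b=p[ok&(z>.025)&(z<.045)&(abs(p[...,0]-.56)<.15)&(p[...,1]>.1)&(p[...,1]<.34)&(px.max(-1)<110)]
        lab=ok&(z>.025)&(z<.045)&(abs(p[...,0]-.56)<.15)&(p[...,1]>.1)&(p[...,1]<.34)
        r=cv2.minAreaRect((p[lab][:,:2]*1000).astype(np.float32)); print(' box',r,np.median(p[lab][:,2]))
        w=lab&(px.min(-1)>100); r=cv2.minAreaRect((p[w][:,:2]*1000).astype(np.float32)); print(' label',r,w.sum())
E
python3 /tmp/m2.py
```

```text
wrist top z pct [0.1617 0.1664 0.169 ]
 yaw -7.96 u 0.481 0.5823 vmid -0.1102 w 0.0449 back-35 xy [ 0.5267 -0.1849] front+66 [ 0.5264 -0.1849]
top top z pct [0.1582 0.1664 0.1712]
 yaw -8.21 u 0.4814 0.5834 vmid -0.107 w 0.0445 back-35 xy [ 0.5275 -0.1842] front+66 [ 0.5265 -0.1841]
 box ((566.04052734375, 237.20651245117188), (140.92823791503906, 202.47080993652344), 3.810981512069702) 0.03525376281228931
 label ((564.4859619140625, 235.30569458007812), (68.26802825927734, 230.02212524414062), 23.531291961669922) 327
scene top z pct [0.1473 0.1637 0.1685]
 yaw -7.92 u 0.4815 0.5861 vmid -0.1047 w 0.0412 back-35 xy [ 0.5314 -0.1797] front+66 [ 0.5279 -0.1792]
 box ((568.184814453125, 239.48223876953125), (143.52296447753906, 200.3094940185547), 3.3257644176483154) 0.03413342886451559
 label ((542.0977172851562, 241.22232055664062), (79.01359558105469, 199.56491088867188), 9.795251846313477) 276
```

Request:
{"op": "arm_command", "data": {"delta_pos": [[0.12,-0.01,0.2],[0.232,-0.022,0.5],[0.232,-0.022,0.8],[0.232,-0.022,0.98],[0.232,-0.022,0.98],[0.232,-0.022,0.98]], "twist": [0.0044,0.0044,0.0044,0.0044,0.0044,0.0044]}}

```text
t: 2.23
eef_pos: [0.552, -0.1876, 0.2024]
eef_rot: [-0.0, 0.998, -0.071, -0.001]
ft_force: [-0.1, 0.2, 0.4]
finger_gap: 0.0941
grasp_force: 0.0
```

Request:
{"op": "arm_command", "data": {"delta_pos": [[0,0,0.2],[0,0,0.4],[0,0,0.6],[0,0,0.8],[0,0,0.9],[0,0,0.9],[0,0,0.9]], "twist": [0,0,0,0,0,0,0]}}

```text
t: 2.82
eef_pos: [0.5536, -0.1877, 0.115]
eef_rot: [0.0, 0.997, -0.071, 0.001]
ft_force: [-0.4, 0.8, 1.0]
finger_gap: 0.0937
grasp_force: 0.0
```

Request:
{"op": "arm_command", "data": {"delta_pos": [[0,0,0.02],[0,0,0.02],[0,0,0.02],[0,0,0.02],[0,0,0.02],[0,0,0.02],[0,0,0.02],[0,0,0.02],[0,0,0.02],[0,0,0.02]], "twist": [0,0,0,0,0,0,0,0,0,0], "grip": -1, "force": 18}}

```text
t: 3.65
eef_pos: [0.553, -0.1871, 0.1115]
eef_rot: [0.0, 0.997, -0.071, 0.0]
ft_force: [0.4, -0.2, -1.3]
finger_gap: 0.0462
grasp_force: 17.9
```

Request:
{"op": "arm_command", "data": {"delta_pos": [[0,0,-0.08],[0,0,-0.2],[0,0,-0.35],[0,0,-0.5],[0,0,-0.65],[0,0,-0.8],[0,0,-0.92],[0,0,-0.98],[0,0,-0.98],[0,0,-0.98],[0,0,-0.98]], "twist": [0,0,0,0,0,0,0,0,0,0,0]}}

```text
t: 4.57
eef_pos: [0.5525, -0.1869, 0.2083]
eef_rot: [-0.0, 0.997, -0.071, -0.001]
ft_force: [-0.2, -0.3, -2.2]
finger_gap: 0.0463
grasp_force: 18.0
```

Run:
```python
from h import *
w=grab('wrist')['pixels'][120:400,140:500]; s=grab('scene')['pixels'][130:290,200:370]
cv2.imwrite('pics/c2.png',np.hstack([cv2.resize(w,(360,280)),cv2.resize(s,(298,280),interpolation=2)]))
print(env.get_state()['ft_force'],env.get_state()['ft_torque'])
```

```text
[-0.67517199  0.38102415 -2.46161268] [ 0.00025043 -0.06635045 -0.00291953]
```

View pics/c2.png

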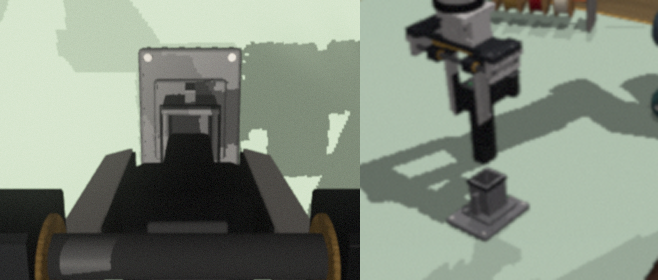

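The scanner is held at the rear of its head and clear of the cup. I'll ease the grip now so it swings nose-down about the pads.

Request:
{"op": "arm_command", "data": {"delta_pos": [[0,0,-0.1],[0,0,-0.1],[0,0,-0.1],[0,0,-0.1],[0,0,-0.1]], "twist": [0,0,0,0,0], "force": 8}}

```text
t: 5.08
eef_pos: [0.5529, -0.1871, 0.2194]
eef_rot: [0.0, 0.997, -0.071, -0.0]
ft_force: [-0.4, -0.2, -2.6]
finger_gap: 0.046
grasp_force: 8.0
```

```bash
cat > ang.py <<'E'
from h import *
def tilt(name='scene'):
    s=env.get_state(); c=np.array(s['eef_pos']); w,x,y,z=s['eef_rot']
    a=2*np.arctan2(y,x); ex=np.array([np.cos(a),np.sin(a),0]); ey=np.array([-ex[1],ex[0],0])
    f=grab(name); p=cloud(f).reshape(-1,3); dark=f['pixels'].reshape(-1,3).max(1)<75
    r=p-c; u=r@ex; v=r@ey; z=r[:,2]+.019   # relative to grasp point, scanner plane
    m=np.isfinite(u)&(abs(v)<.034)&(np.hypot(u,z)<.16)&dark&(z<.05)
    # fit model: silhouette boxes, in scanner coords about pivot (px,pz)
    from scipy.optimize import least_squares
    pts=np.c_[u,v,z][m]
    if name=='scene' and len(pts)>400: pts=pts[::len(pts)//400]
    bx=[(-17,17,-14,14,0,105),(-45,35,-23,23,105,145),(-65,-45,-30,30,102,148)]
    def d(q):
        th,px,pz=q; C,S=np.cos(th),np.sin(th)
        # world->scanner: nose-down rotation th takes -x to -z, -z to +x
        X=(pts[:,0]*C-pts[:,2]*S)*1000+px; Z=(pts[:,0]*S+pts[:,2]*C)*1000+pz; Y=pts[:,1]*1000
        ds=[]
        for b in bx:
            e=np.stack([np.maximum(b[0]-X,X-b[1]),np.maximum(b[2]-Y,Y-b[3]),np.maximum(b[4]-Z,Z-b[5])])
            ds.append(np.linalg.norm(np.maximum(e,0),axis=0)+np.minimum(e.max(0),0))
        return np.clip(np.min(ds,0),-15,15)
    best=min((least_squares(lambda q:np.r_[d(q),(q[1]-26)*2,(q[2]-112)*2],(t,26,112),x_scale=(.1,3,3),loss='soft_l1',f_scale=3,diff_step=1e-4) for t in np.radians([0,20,40,60,80,100])),key=lambda r:r.cost)
    print(name,'tilt',np.degrees(best.x[0]).round(1),'pivot',best.x[1:].round(1),'cost',round(best.cost/len(pts),2),len(pts),'t',s['t'],'tq',np.round(s['ft_torque'],3),'F',np.round(s['ft_force'],2))
    return f
if __name__=='__main__':
    f=tilt(); cv2.imwrite('/tmp/s.png',f['pixels']); tilt('top')
E
python3 ang.py
```

```text
scene tilt -1.5 pivot [25.4 85.7] cost 14.6 798 t 5.0833 tq [ 0.008 -0.069  0.024] F [-0.36 -0.23 -2.56]
top tilt 5.4 pivot [ 25.  104.3] cost 8.45 42 t 5.1333 tq [ 0.012 -0.092  0.021] F [ 0.55  0.69 -2.31]
```

```bash
sed -i 's/dark&(z<.05)/dark\&(z<-.024)/' ang.py; python3 ang.py
```

```text
scene tilt -3.3 pivot [ 27.4 147.2] cost 11.24 481 t 5.1833 tq [ 0.021 -0.039 -0.03 ] F [-1.01 -0.18 -1.56]
top tilt 1.0 pivot [ 26.4 120. ] cost 10.93 28 t 5.2333 tq [ 0.051 -0.106 -0.055] F [-0.76 -0.63 -1.19]
```

Request:
{"op": "arm_command", "data": {"delta_pos": [[0,0,0],[0,0,0],[0,0,0],[0,0,0]], "twist": [0,0,0,0], "force": 5.5}}

```text
t: 5.62
eef_pos: [0.553, -0.1871, 0.2195]
eef_rot: [0.0, 0.997, -0.071, 0.0]
ft_force: [0.2, 0.3, -1.9]
finger_gap: 0.0456
grasp_force: 5.5
```

```bash
python3 ang.py
```

```text
scene tilt -3.3 pivot [ 27.4 146.5] cost 11.08 475 t 5.6167 tq [ 0.073 -0.076  0.013] F [ 0.18  0.31 -1.95]
top tilt -5.7 pivot [ 26.4 112.7] cost 10.5 26 t 5.6667 tq [-0.019 -0.015  0.014] F [-0.43  0.44 -1.83]
```

```bash
sed -i 's/np.hypot(u,z)<.16)/np.hypot(u,z)<.14)\&(p[:,2]>.095)/' ang.py; python3 ang.py
```

```text
scene tilt -0.8 pivot [ 25. 112.] cost 1.51 190 t 5.7167 tq [ 0.066 -0.011 -0.005] F [ 0.67 -0.13 -1.75]
top tilt -3.6 pivot [ 26. 112.] cost 0.03 18 t 5.7667 tq [-0.017 -0.02   0.012] F [-0.04 -0.76 -1.95]
```

Request:
{"op": "arm_command", "data": {"delta_pos": [[0,0,0],[0,0,0],[0,0,0],[0,0,0]], "twist": [0,0,0,0], "force": 4}}

```text
t: 6.15
eef_pos: [0.553, -0.1871, 0.2195]
eef_rot: [0.0, 0.997, -0.071, 0.0]
ft_force: [-0.5, 0.1, -2.0]
finger_gap: 0.046
grasp_force: 4.0
```

```bash
python3 ang.py
```

```text
scene tilt -1.3 pivot [ 25.7 112. ] cost 1.62 187 t 6.15 tq [ 0.048 -0.083 -0.009] F [-0.53  0.14 -2.05]
top tilt -3.5 pivot [ 26. 112.] cost 0.05 18 t 6.2 tq [ 0.036 -0.049 -0.024] F [ 0.63 -0.39 -1.72]
```

Request:
{"op": "arm_command", "data": {"delta_pos": [[0,0,0],[0,0,0],[0,0,0],[0,0,0]], "twist": [0,0,0,0], "force": 3}}

```text
t: 6.58
eef_pos: [0.553, -0.1871, 0.2195]
eef_rot: [0.0, 0.998, -0.071, 0.0]
ft_force: [0.8, -0.9, -2.0]
finger_gap: 0.046
grasp_force: 3.0
```

```bash
python3 ang.py
```

```text
scene tilt 325.5 pivot [  1.2 112. ] cost 2.46 232 t 6.5833 tq [-0.033 -0.038 -0.003] F [ 0.8  -0.89 -2.  ]
top tilt 0.0 pivot [ 26. 112.] cost nan 0 t 6.6333 tq [ 0.057 -0.012  0.047] F [-0.1   0.08 -1.3 ]ang.py:23: RuntimeWarning: invalid value encountered in scalar divide
  print(name,'tilt',np.degrees(best.x[0]).round(1),'pivot',best.x[1:].round(1),'cost',round(best.cost/len(pts),2),len(pts),'t',s['t'],'tq',np.round(s['ft_torque'],3),'F',np.round(s['ft_force'],2))
```

```bash
python3 -c "
import cv2;a=cv2.imread('/tmp/s.png')[110:290,190:380];cv2.imwrite('pics/c3.png',cv2.resize(a,(570,540),interpolation=2))"
```

```text
(no output)
```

View pics/c3.png

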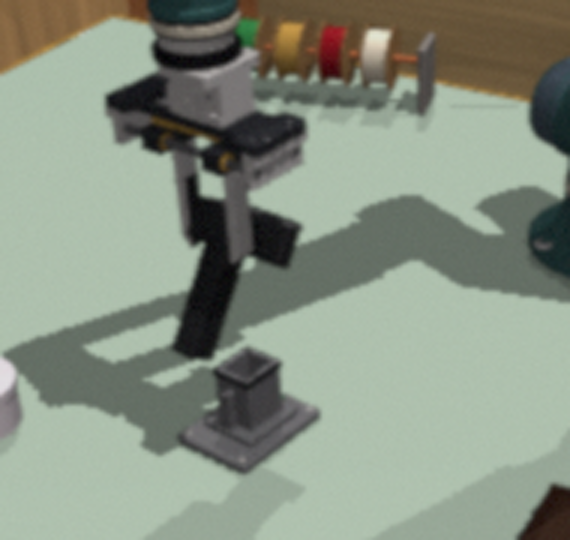

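The scanner is pivoting nose-down, about 25–30° so far: handle foot at (195,350) in the crop, nose at (290,245). It is still held, so I'll let it continue.

Request:
{"op": "arm_command", "data": {"delta_pos": [[0,0,0],[0,0,0],[0,0,0],[0,0,0],[0,0,0],[0,0,0]], "twist": [0,0,0,0,0,0]}}

```text
t: 7.18
eef_pos: [0.553, -0.1871, 0.2195]
eef_rot: [0.0, 0.997, -0.071, 0.0]
ft_force: [0.4, -0.9, -1.6]
finger_gap: 0.046
grasp_force: 3.0
```

```bash
python3 - <<'E'
s=open('ang.py').read()
s=s.replace("np.radians([0,20,40,60,80,100])","np.radians(np.arange(0,116,10))").replace("(q[1]-26)*2","(q[1]-26)*9").replace("(q[2]-112)*2","(q[2]-112)*9").replace("tilt('top')","")
s=s.replace("(abs(v)<.034)","(abs(v)<.034)&np.isfinite(z)").replace("p[:,2]>.095","p[:,2]>.1")
open('ang.py','w').write(s)
E
python3 ang.py; python3 -c "
import cv2;a=cv2.imread('/tmp/s.png')[150:260,220:330];cv2.imwrite('pics/c4.png',cv2.resize(a,(330,330),interpolation=2))"
```

```text
scene tilt 316.7 pivot [ 10.7 112. ] cost 4.16 233 t 7.1833 tq [ 0.027 -0.024 -0.014] F [ 0.39 -0.88 -1.64]
```

View pics/c4.png

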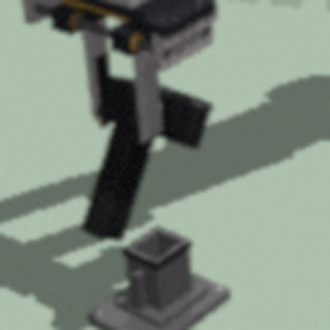

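```bash
sed -i 's/C,S=np.cos(th),np.sin(th)/C,S=np.cos(th),-np.sin(th)/' ang.py; python3 ang.py;  python3 ang.py
```

```text
scene tilt 45.7 pivot [ 13.3 112. ] cost 3.95 233 t 7.2333 tq [ 0.082  0.009 -0.02 ] F [ 0.88 -0.29 -2.25]
scene tilt 43.2 pivot [ 11. 112.] cost 4.06 234 t 7.2833 tq [ 0.031 -0.007  0.   ] F [ 0.48  0.31 -1.93]
```

It stalled near 40° from friction. The screwed-down cup can push the handle the rest of the way: bring the scanner forward and down so the cup's rear rim lifts the handle.

Request:
{"op": "arm_command", "data": {"delta_pos": [[-0.08,0,0.05],[-0.18,0,0.15],[-0.28,0,0.28],[-0.36,0,0.4],[-0.4,0,0.48],[-0.45,0,0.55],[-0.52,0,0.62],[-0.6,0,0.68],[-0.68,0,0.74],[-0.68,0,0.74]], "twist": [0,0,0,0,0,0,0,0,0,0], "force": 5}}

```text
t: 8.17
eef_pos: [0.484, -0.1772, 0.1454]
eef_rot: [-0.0, 0.997, -0.071, -0.001]
ft_force: [-1.3, -0.2, -2.1]
finger_gap: 0.0459
grasp_force: 5.0
```

```bash
python3 ang.py; python3 -c "
import cv2;a=cv2.imread('/tmp/s.png')[140:280,210:350];cv2.imwrite('pics/c5.png',cv2.resize(a,(420,420),interpolation=2))"
```

```text
scene tilt 102.9 pivot [ 26. 112.] cost 1.49 8 t 8.1667 tq [ 0.087  0.095 -0.001] F [-1.28 -0.2  -2.07]
```

View pics/c5.png

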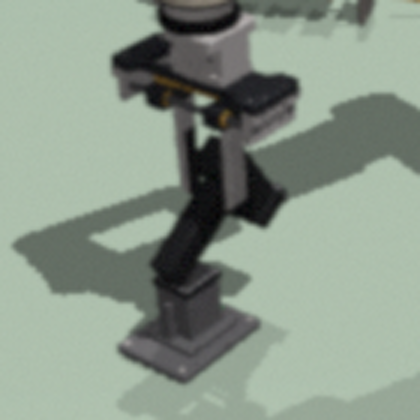

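The handle foot, at (170,265) in the crop, lies over the cup rim, and the scanner is now at about 55–60° and still gripped. Continuing.

Request:
{"op": "arm_command", "data": {"delta_pos": [[-0.08,0,0.06],[-0.14,0,0.13],[-0.2,0,0.2],[-0.24,0,0.25],[-0.27,0,0.3],[-0.3,0,0.36],[-0.31,0,0.4],[-0.31,0,0.4]], "twist": [0,0,0,0,0,0,0,0]}}

```text
t: 8.88
eef_pos: [0.4542, -0.1728, 0.1042]
eef_rot: [-0.0, 0.997, -0.071, -0.001]
ft_force: [-0.1, -0.2, -3.1]
finger_gap: 0.0462
grasp_force: 5.0
```

Request:
{"op": "arm_command", "data": {"delta_pos": [[0,0,0],[0,0,0],[0,0,0],[0,0,0],[0,0,0],[0,0,0]], "twist": [0,0,0,0,0,0], "force": 25}}

```text
t: 9.38
eef_pos: [0.4551, -0.1732, 0.1056]
eef_rot: [0.0, 0.997, -0.071, 0.0]
ft_force: [0.2, 0.3, -2.2]
finger_gap: 0.0458
grasp_force: 25.0
```

Request:
{"op": "arm_command", "data": {"delta_pos": [[0,0,-0.15],[0,0,-0.4],[0,0,-0.7],[0,0,-0.98],[0,0,-0.98],[0,0,-0.98],[0,0,-0.98]], "twist": [0,0,0,0,0,0,0]}}

```text
t: 9.97
eef_pos: [0.4545, -0.1729, 0.2022]
eef_rot: [-0.0, 0.997, -0.071, -0.001]
ft_force: [0.7, -0.8, -2.2]
finger_gap: 0.0458
grasp_force: 25.0
```

```bash
python3 ang.py; python3 -c "
import cv2;a=cv2.imread('/tmp/s.png')[110:280,210:380];cv2.imwrite('pics/c6.png',cv2.resize(a,(510,510),interpolation=2))"
```

```text
scene tilt 69.7 pivot [ 26.  111.9] cost 7.58 99 t 9.9667 tq [ 0.032  0.05  -0.03 ] F [ 0.72 -0.85 -2.21]
```

View pics/c6.png

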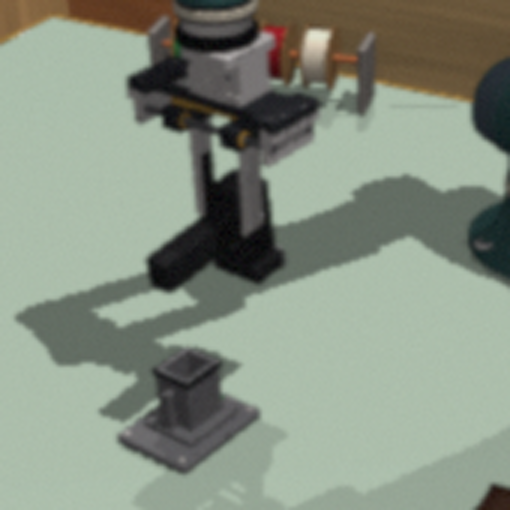

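The scanner is free of the cup and nearly nose-down: nose at (255,265) in the crop, handle pointing back at (180,260). I'll measure the exact angle from the handle and nose points.

```bash
cat > hd.py <<'E'
from h import *
s=env.get_state(); c=np.array(s['eef_pos']); w,x,y,z=s['eef_rot']
a=2*np.arctan2(y,x); ex=np.array([np.cos(a),np.sin(a),0]); ey=np.array([-ex[1],ex[0],0])
print(s['t'],c.round(4),'yaw',np.degrees(a).round(1))
for n in('scene','top','wrist'):
    f=grab(n); p=cloud(f).reshape(-1,3); r=(p-c)*1000; u=r@ex; v=r@ey; z=r[:,2]+19
    dark=f['pixels'].reshape(-1,3).max(1)<75
    b=(abs(v)<36)&(p[:,2]>.06)&dark
    for nm,m in(('handle',b&(abs(v)<20)&(u>25)&(u<125)&(z>-80)&(z<40)),('below',b&(z<-26)&(z>-120)&(abs(u)<70))):
        q=np.c_[u,v,z][m]
        if len(q)<8: print(n,nm,len(q)); continue
        # bin along u: z range and mean
        ax=0 if nm=='handle' else 2; o=2-ax
        print(n,nm,len(q),'u',np.percentile(q[:,0],[1,99]).round(),'v',np.percentile(q[:,1],[1,99]).round(),'z',np.percentile(q[:,2],[1,99]).round())
        for k in range(-120,130,12):
            g=q[(q[:,ax]>=k)&(q[:,ax]<k+12)]
            if len(g)>3: print('   ',k+6,'%s %.0f..%.0f n=%d'%('zvu'[o] if o!=2 else 'z',*np.percentile(g[:,o],[5,95]),len(g)))
E
python3 hd.py
```

```text
10.0167 [ 0.4541 -0.1727  0.2014] yaw -8.1
scene handle 368 u [ 26. 105.] v [-9. 19.] z [ 0. 38.]
    30 z 6..38 n=42
    42 z 6..37 n=47
    54 z 8..36 n=53
    66 z 4..34 n=48
    78 z 3..32 n=51
    90 z 5..31 n=46
    102 z 1..29 n=81
scene below 143 u [-44.  69.] v [-22.  34.] z [-120.  -27.]
    -114 z 53..68 n=40
    -102 z 52..65 n=21
    -42 z -13..-4 n=18
    -30 z -40..-2 n=64
top handle 9 u [89. 99.] v [12. 14.] z [-0. 35.]
    90 z -0..21 n=4
    102 z 11..33 n=5
top below 1
wrist handle 14719 u [ 26. 102.] v [-13.  14.] z [28. 38.]
    30 z 35..38 n=1963
    42 z 34..37 n=2131
    54 z 32..35 n=2229
    66 z 31..34 n=2341
    78 z 29..33 n=2380
    90 z 28..31 n=2415
    102 z 27..30 n=1260
wrist below 48 u [-5. 69.] v [-26.  28.] z [-103.  -26.]
    -30 z -5..-4 n=45
```

Tilt is about 83.5°. The scanner slid up in the grip: the grasp is now near its centre of mass, at about x = −23, z = 100 mm. From that the window lies 30 mm ahead of and 40 mm below the grasp point. I'll firm the grip and carry it gently to the box.

Request:
{"op": "arm_command", "data": {"delta_pos": [[0.01,-0.05,0],[0.04,-0.18,0],[0.07,-0.36,0],[0.1,-0.55,0],[0.12,-0.75,0],[0.138,-0.916,0]], "twist": [0,0,0,0,0,0], "force": 35}}

```text
t: 10.67
eef_pos: [0.4816, -0.0828, 0.2028]
eef_rot: [-0.0, 0.998, -0.07, -0.0]
ft_force: [0.2, 0.3, -1.9]
finger_gap: 0.0457
grasp_force: 35.0
```

Request:
{"op": "arm_command", "data": {"delta_pos": [[0.03,-0.18,0],[0.06,-0.36,0],[0.08,-0.55,0],[0.11,-0.73,0],[0.138,-0.916,0]], "twist": [0,0,0,0,0]}}

```text
t: 11.08
eef_pos: [0.508, 0.0057, 0.2028]
eef_rot: [-0.0, 0.998, -0.071, -0.001]
ft_force: [0.4, 0.4, -1.6]
finger_gap: 0.0456
grasp_force: 35.0
```

Request:
{"op": "arm_command", "data": {"delta_pos": [[0.03,-0.18,0],[0.06,-0.36,0],[0.08,-0.55,0],[0.11,-0.73,0],[0.138,-0.916,0]], "twist": [0,0,0,0,0]}}

```text
t: 11.5
eef_pos: [0.5345, 0.0944, 0.2027]
eef_rot: [0.0, 0.998, -0.071, -0.001]
ft_force: [0.5, 0.3, -1.9]
finger_gap: 0.0455
grasp_force: 35.0
```

Request:
{"op": "arm_command", "data": {"delta_pos": [[0.03,-0.18,0],[0.06,-0.36,0],[0.08,-0.55,0],[0.11,-0.73,0],[0.138,-0.916,0]], "twist": [0,0,0,0,0]}}

```text
t: 11.92
eef_pos: [0.5611, 0.1831, 0.2026]
eef_rot: [0.0, 0.998, -0.071, -0.001]
ft_force: [0.2, -0.6, -2.4]
finger_gap: 0.0462
grasp_force: 35.0
```

Request:
{"op": "arm_command", "data": {"delta_pos": [[0.03,-0.18,0],[0.06,-0.36,0],[0.08,-0.54,0],[0.11,-0.7,0],[0.13,-0.82,0],[0.138,-0.9,0],[0.138,-0.916,0],[0.138,-0.916,0],[0.138,-0.916,0]], "twist": [0,0,0,0,0,0,0,0,0]}}

```text
t: 12.67
eef_pos: [0.5877, 0.27, 0.2034]
eef_rot: [0.0, 0.997, -0.071, -0.0]
ft_force: [0.8, -0.5, -2.6]
finger_gap: 0.046
grasp_force: 35.0
```

```bash
python3 hd.py
python3 - <<'E'
from h import *
# label location from colour in top view (box may be partly hidden), scene crop
t=dict(np.load('/tmp/top0.npz')); p=cloud(t); px=t['pixels'].astype(int)
a=np.radians(3.6)
for n in('top','scene'):
    t=dict(np.load('/tmp/%s0.npz'%n)); p=cloud(t); px=t['pixels'].astype(int)
    d=p[...,:2]-np.array([.567,.238]); bx=d@[np.cos(a),np.sin(a)]; by=d@[-np.sin(a),np.cos(a)]
    m=(abs(bx)<.062)&(abs(by)<.092)&(px.min(-1)>95)&(abs(p[...,2]-.035)<.008)
    print(n,m.sum(),'label box coords',bx[m].min().round(3),bx[m].max().round(3),by[m].min().round(3),by[m].max().round(3))
E
```

```text
12.6667 [0.5877 0.27   0.2034] yaw -8.1
scene handle 538 u [ 26. 105.] v [-9. 17.] z [-1. 37.]
    30 z 13..37 n=62
    42 z 10..37 n=64
    54 z 12..35 n=62
    66 z 13..34 n=65
    78 z 10..33 n=61
    90 z 5..32 n=68
    102 z -1..30 n=156
scene below 58 u [-38.  -2.] v [-2. 32.] z [-38. -26.]
    -42 z -8..-3 n=7
    -30 z -32..-2 n=51
top handle 151 u [ 57. 100.] v [-14.  11.] z [25. 38.]
    54 z 29..38 n=12
    66 z 29..38 n=33
    78 z 27..36 n=46
    90 z 27..35 n=46
    102 z 27..32 n=14
top below 7
wrist handle 14710 u [ 26. 102.] v [-13.  13.] z [29. 38.]
    30 z 35..39 n=2010
    42 z 34..37 n=2211
    54 z 33..36 n=2259
    66 z 32..35 n=2233
    78 z 31..34 n=2313
    90 z 29..32 n=2388
    102 z 28..31 n=1296
wrist below 73 u [-6. -4.] v [-28.  29.] z [-37. -26.]
    -42 z -6..-5 n=6
    -30 z -5..-4 n=67
top 351 label box coords -0.044 0.011 0.004 0.077
scene 290 label box coords -0.049 0.009 0.005 0.077
```

Request:
{"op": "arm_command", "data": {"delta_pos": [[0,-0.01,0.05],[0,-0.012,0.15],[0,-0.012,0.27],[0,-0.012,0.38],[0,-0.012,0.45],[0,-0.012,0.47],[0,-0.012,0.47],[0,-0.012,0.47],[0,-0.012,0.47],[0,-0.012,0.47],[0,-0.012,0.47],[0,-0.012,0.47]], "twist": [0,0,0,0,0,0,0,0,0,0,0,0]}}

```text
t: 13.82
eef_pos: [0.5883, 0.2718, 0.157]
eef_rot: [-0.0, 0.997, -0.071, 0.0]
ft_force: [-0.2, 0.0, -2.4]
finger_gap: 0.0458
grasp_force: 35.0
```

```bash
python3 hd.py | grep -v n=
python3 - <<'E'
from h import *
a=grab('scene')['pixels'][160:370,290:520]; cv2.imwrite('pics/c7.png',cv2.resize(a,(690,600),interpolation=2))
E
```

```text
13.8167 [0.5883 0.2718 0.157 ] yaw -8.1
scene handle 530 u [ 26. 105.] v [-10.  17.] z [-2. 38.]
scene below 60 u [-36.  -1.] v [-0. 32.] z [-42. -26.]
top handle 141 u [ 55. 100.] v [-14.  11.] z [22. 38.]
top below 6
wrist handle 14649 u [ 26. 102.] v [-13.  13.] z [28. 38.]
wrist below 81 u [-7. -4.] v [-29.  29.] z [-37. -26.]
```

View pics/c7.png

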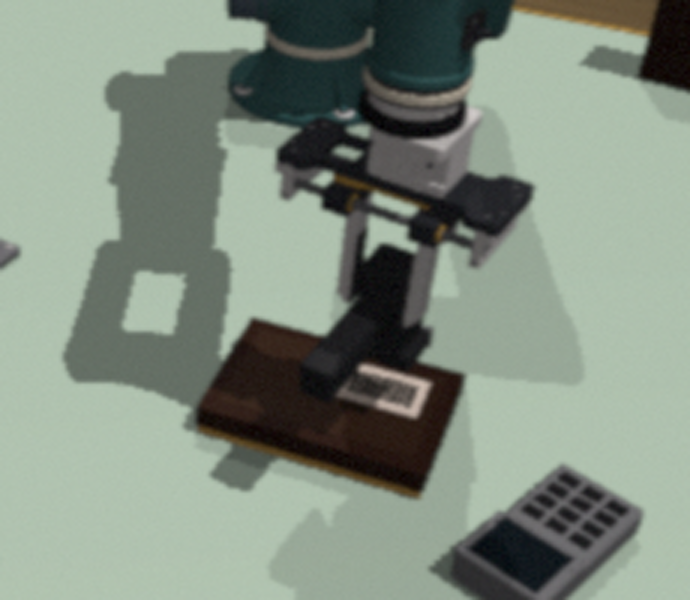

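The scanner hangs nose-down over the box. Its nose is at (410,345) in the crop, above the label at (388,388), and the box hasn't moved. It is steady in the grip, so I'm handing in.

```bash
python3 -c "
from plant import env; print(env.close_job())"
```

```text
the job is handed in; nothing more can be done
None
```

I handed the job in at about 14 s of the 35 s limit: the scanner is held steady in the gripper, nose-down about 84°, with its window by measurement about 10 cm above the middle of the label. To turn it that far I used the cradle's cup as a stop for the handle, and it slid in the grip, so the pads hold a narrow strip of the head at 35 N; it held through the carry. The other items looked undisturbed, and I haven't seen the judge's result.

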